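Empty the compound tray and stack the trays

ROBOT

A 7-joint arm with a two-finger parallel gripper is mounted at the origin on the work surface. World frame = base frame: x ahead of the robot, y to its left, z up, the work surface at z = 0. Lengths are in m, angles in rad, forces in N, time in s.
With the tool pointing down it reaches from about 0.35 to 0.9 m from the base axis. Payload 19.9 kg.
Tool frame: the origin (TCP) lies where the fingers leave the gripper's body, on its centre line; the fingertips stand 73 mm ahead of it and the grasp point (between the pads) lies 54 mm ahead of it; z points along the fingers, y is the line along which they close (so a half turn about z gives the same grasp; the last joint's range is limited). The gripper opens to 85 mm and grips with 20 to 120 N. Pads are 22 mm wide; open, the fingers measure 114 mm over their backs; the gripper's body (76 mm by 85 mm) begins 54 mm behind the grasp point. The pads swing forward as they close: fully open they stand 13 mm farther back than shut.
Start: joints at [-1.327, 0.417, -0.01, 1.614, 0.005, 1.111, -0.053], TCP at [0.176, 0.6, 0.304] pointing down, gripper open.
Joint ranges: [-2.81, 2.81], [-0.39, 2.02], [-1.27, 1.25], [0.06, 2.57], [-1.19, 4.33], [0.19, 2], [-2.82, 2.82]. Speed limits (rad/s): [1.89, 1.89, 2.39, 2.39, 3.01, 3.01, 3.01].

INTERFACE

Orientations are given as a rotation vector (axis times angle).
In Python, from rig import readout, camera, calibration, hand_in gives the robot as it stands.
- The arm moves only by the tool move_arm, never from a script. Its argument "motion" is a list of rows, each a list of 7 numbers: the turn, a rotation vector about the tool's x, y, z in degrees, then the shift along the tool's x, y, z in m, then the gripper command: -1 is fully open, 1 is shut, values between are in proportion. In form: [[rx, ry, rz, x, y, z, gripper], ...]. A call has 1 to 10 rows; each row shifts and turns the commanded pose from where the row before left it, along the tool's axes as they then stand; what a row does not reach is not made up. A row lasts 1/8 s, in which the tool goes at most 62.5 mm and 10.7 degrees, less where a joint would pass 70% of its speed; a pose out of reach is approached as far as the arm can. A call is refused whole if a number of a shift passes 0.0625 or a number of a turn 10.7, either way. A call with a gripper value outside its range is refused whole. The fingers move at their own pace and stop on an object; "grip_force" is the grip in N (left out, the last holds). Time passes only in rows, so rows that do not move let the fingers close. It gives the time, the measured TCP pose, the force, the opening and the grip force at its end, in the units of the state.
- readout.get_state(): the state, without advancing time (a new reading comes with each control period).
- camera(name): name is "scene" or "top"; returns the picture (420x560x3 uint8, blue, green, red); there is no depth.
- calibration(name): a dict with "mtx" (3x3 intrinsics, pixels), "rvec" (rotation vector, rad) and "tvec" (3), from world to camera coordinates, as OpenCV has them. Camera axes: x right, y down, z forward; pixel columns grow to the right and rows downward; lengths in m; the calibration is good to about 2 mm. A picture is of the moment at which its call begins. calibration takes no time and is no camera call.
- hand_in(): hands the job in; it is judged then, once.
The state is a dict: "t": time; "joint_pos": joint angles; "joint_velocities": joint speeds; "effort": joint torques, N m; "eef_pos": TCP position; "eef_rot": TCP orientation; "force": force on the tool from outside, world axes, zero at the start; "moment": the same for the moment, N m; "grip_width": finger opening in m; "grip_force": force on a finger pad.
Only numpy, scipy, OpenCV 4.12 (cv2) and the standard library are available. Lean on these libraries where they do the work, as an engineer would, in place of code of your own. Each camera call takes 0.05 s, during which the arm holds its last target. There are 200 camera calls.

TASK

Tip the three bars of polishing compound off their wooden tray into the grey tub. Then stack this tray and the other empty tray, in either order, squarely on the tray that lies on the wooden block: edges flush, all open ends facing the same way, each set down gently and not dropped. Leave the tub upright and everything else on the bench where it is.

Things in the scene. Friction and masses are not known exactly. Their poses are not given: they have to be found in the camera images.
- full_tray: wooden scoop tray, 150 mm (x) by 110 mm (y), 30 mm high, floor 6 mm thick, 250 g; walls 9 mm thick along its far side (+x) and both long sides, the -x end is open (no wall) so that things slide off there; origin at the centre of its underside, z up. It starts on the bench with the three bars lying on its floor, open end roughly towards the robot.
- spare_tray: wooden scoop tray, 150 mm (x) by 110 mm (y), 30 mm high, floor 6 mm thick, 250 g; walls 9 mm thick along its far side (+x) and both long sides, the -x end is open (no wall) so that things slide off there; origin at the centre of its underside, z up. Same as the others; starts empty, directly on the bench, open end roughly towards the robot.
- base_tray: wooden scoop tray, 150 mm (x) by 110 mm (y), 30 mm high, floor 6 mm thick, 250 g; walls 9 mm thick along its far side (+x) and both long sides, the -x end is open (no wall) so that things slide off there; origin at the centre of its underside, z up. Same as the others; starts empty, lying on the wooden block. The pile is built on this one.
- block: low wooden block fixed to the bench, 160 by 120 by 30 mm high, under the base tray; origin at the centre of its underside
- tub: open grey plastic tub, 160 mm (x) by 150 mm (y), 55 mm high, walls and floor 4 mm, loose, about 0.6 kg; origin at the centre of its underside
- full_tray_wall (a point): middle of the top edge of the full_tray's wall across from its open end: 70.5 mm along its +x, 30 mm above its underside; a place to pinch it (9 mm thick, fingers closing along the tray's x)
- full_tray_lip (a point): middle of the full_tray's open edge, on its floor: 75 mm along its -x, 6 mm above its underside
- spare_tray_wall (a point): middle of the top edge of the spare_tray's wall across from its open end: 70.5 mm along its +x, 30 mm above its underside; a place to pinch it (9 mm thick, fingers closing along the tray's x)
- spare_tray_lip (a point): middle of the spare_tray's open edge, on its floor: 75 mm along its -x, 6 mm above its underside
- base_tray_wall (a point): middle of the top edge of the base_tray's wall across from its open end: 70.5 mm along its +x, 30 mm above its underside; a place to pinch it (9 mm thick, fingers closing along the tray's x)
- base_tray_lip (a point): middle of the base_tray's open edge, on its floor: 75 mm along its -x, 6 mm above its underside
- bar0: bar of polishing compound, 60 mm (its x) by 20 mm by 18 mm high, 45 g, one of three alike; origin at the centre of its underside
- bar0_mid (a point): centre of bar0, 9 mm above its underside
- bar1: bar of polishing compound, 60 mm (its x) by 20 mm by 18 mm high, 45 g, one of three alike; origin at the centre of its underside
- bar1_mid (a point): centre of bar1, 9 mm above its underside
- bar2: bar of polishing compound, 60 mm (its x) by 20 mm by 18 mm high, 45 g, one of three alike; origin at the centre of its underside
- bar2_mid (a point): centre of bar2, 9 mm above its underside
- tape: bystander: roll of packing tape lying flat, 100 mm across, 48 mm high; origin at the centre of its underside
- jar: bystander: glass jar with a white cap, 68 mm across, 85 mm high; origin at the centre of its underside
- anvil: bystander: round flat steel dapping plate, 110 mm across, 16 mm high; origin at the centre of its underside
- driver: bystander: screwdriver, 170 mm long, lying among the trays, about 30 mm high; its x runs from handle to tip
- file: bystander: flat steel file with a round wooden handle, 175 mm long, 22 mm high, lying among the trays; its x runs from handle to tip
- hammer: bystander: hammer, 260 mm long, lying at the right-hand side; its x runs from handle to head
- brush: bystander: bench brush, 200 mm long, lying at the left-hand side; its x runs from handle to bristles
Not all that is in view belongs to the job. Leave any green or purple look-alike of the full_tray alone.

How it is judged:
On the way:
1. the three bars are in the tub, let off by tipping their tray (tray tilted by more than 0.35 rad) (x of bar0_mid in the frame of tub between -0.08 and 0.08 m and y of bar0_mid in the frame of tub between -0.075 and 0.075 m and z of bar0_mid in the frame of tub between 0 and 0.055 m and x of bar1_mid in the frame of tub between -0.08 and 0.08 m and y of bar1_mid in the frame of tub between -0.075 and 0.075 m and z of bar1_mid in the frame of tub between 0 and 0.055 m and x of bar2_mid in the frame of tub between -0.08 and 0.08 m and y of bar2_mid in the frame of tub between -0.075 and 0.075 m and z of bar2_mid in the frame of tub between 0 and 0.055 m and angle between full_tray's own z axis and vertical above 0.35 rad), for 0.05 s.
At the end, for the whole second after the job is handed in: Bars in the tub, below its rim; tub upright. Both other trays level on the base tray, one on the other in either order (30 and 60 mm up, within 4), open edge and end wall each within 8 mm of the base tray's. Base tray flat on the block, within 30 mm and 0.2 rad of its centre. All at rest (x of bar0_mid in the frame of tub between -0.08 and 0.08 m and y of bar0_mid in the frame of tub between -0.075 and 0.075 m and z of bar0_mid in the frame of tub between 0 and 0.055 m and x of bar1_mid in the frame of tub between -0.08 and 0.08 m and y of bar1_mid in the frame of tub between -0.075 and 0.075 m and z of bar1_mid in the frame of tub between 0 and 0.055 m and x of bar2_mid in the frame of tub between -0.08 and 0.08 m and y of bar2_mid in the frame of tub between -0.075 and 0.075 m and z of bar2_mid in the frame of tub between 0 and 0.055 m and horizontal distance between each of full_tray_lip, spare_tray_lip and base_tray_lip below 0.008 m and horizontal distance between each of full_tray_wall, spare_tray_wall and base_tray_wall below 0.008 m and angle between each of full_tray, spare_tray, base_tray's own z axis and vertical below 0.06 rad and ((z of full_tray in the frame of base_tray between 0.026 and 0.034 m and z of spare_tray in the frame of base_tray between 0.056 and 0.064 m) or (z of full_tray in the frame of base_tray between 0.056 and 0.064 m and z of spare_tray in the frame of base_tray between 0.026 and 0.034 m)) and horizontal distance between base_tray and block below 0.03 m and z of base_tray in the frame of block between 0.026 and 0.034 m and angle between the x axis of base_tray and the x axis of block, either way round below 0.2 rad and linear speed of each of full_tray, spare_tray, base_tray, bar0, bar1, bar2 below 0.02 m/s and angle between tub's own z axis and vertical below 0.1 rad); the robot touches nothing.
It fails at once if a tray is dropped (moves faster than 0.6 m/s while the fingers do not touch it) ((linear speed of full_tray above 0.6 m/s and contact force between the fingers and full_tray below 0.05 N) or (linear speed of spare_tray above 0.6 m/s and contact force between the fingers and spare_tray below 0.05 N) or (linear speed of base_tray above 0.6 m/s and contact force between the fingers and base_tray below 0.05 N)).
It fails at once if a bystander (tape, jar, steel plate, screwdriver, file, hammer, brush) is moved by more than 40 mm (distance of any of tape, jar, anvil, driver, file, hammer, brush from where it was at the start of the episode above 0.04 m).
It fails at once if the jar is knocked over (angle between jar's own z axis and vertical above 0.5 rad).
It also fails if it takes over 67 s, if anything falls off the work surface, if the arm or the gripper's body presses on something with over 40 N, if the wrist force passes 120 N, or if a joint passes its speed limit or range.

## Working session

There is one attempt and no reset: what is moved stays moved. The work goes in short steps, Python scripts to look and compute and a tool call to move; the robot and the scene stay as the last step left them, time stands still between calls to the robot, and variables do not carry over. Pictures are saved under pics/ and viewed, at most 10 in all, crops included, and the job is handed in when it is done.

Besides the shell and the picture viewer there is one more tool, called after ">>>" as name(argument=value, ...), one argument or row to a line, values as JSON. move_arm: Moves the arm, as the interface text tells. Its arguments: {"type":"object","properties":{"motion":{"type":"array","items":{"type":"array","items":{"type":"number"}}},"grip_force":{"type":"number"}},"required":["motion"]}

```bash
ls; mkdir -p pics
python3 - <<'E'
from rig import readout,camera,calibration
import cv2
print(readout.get_state())
for n in("scene","top"):
    im=camera(n); cv2.imwrite(f"pics/{n}0.png",im); cv2.imwrite(f"pics/{n}0x.png",cv2.resize(im,(800,600),interpolation=cv2.INTER_CUBIC)); print(calibration(n))
E
```

```text
pics
{'t': 0.0, 'joint_pos': array([-1.32650646,  0.41799769, -0.01032977,  1.61416215,  0.0046956 ,
        1.11067436, -0.05298196]), 'joint_velocities': array([-0.00019982, -0.00123151, -0.00109215,  0.00168043,  0.00058611,
        0.00108132, -0.000577  ]), 'effort': array([ 7.99798254e-04, -8.64464092e+01,  6.78763893e-01, -4.34897196e+01,
        1.90171099e-02,  7.46581529e-03, -1.15222925e-06]), 'eef_pos': array([0.17611509, 0.59941493, 0.30325034]), 'eef_rot': array([-4.47301687e-01, -3.10948676e+00,  1.90611447e-03]), 'force': array([-0.55481832,  0.73320292, -0.34021951]), 'moment': array([-0.02449646, -0.00491   ,  0.0146431 ]), 'grip_force': 0.0, 'grip_width': 0.0858638544222645}
{'mtx': array([[519.42398784,   0.        , 269.42109824],
       [  0.        , 519.42398784, 213.34211483],
       [  0.        ,   0.        ,   1.        ]]), 'rvec': array([ 2.15341056,  0.86406601, -0.38360193]), 'tvec': array([-0.3567506 , -0.16428659,  2.01663078])}
{'mtx': array([[515.96740053,   0.        , 276.2250452 ],
       [  0.        , 515.96740053, 209.16707272],
       [  0.        ,   0.        ,   1.        ]]), 'rvec': array([ 2.14091617, -2.11499467,  0.16374694]), 'tvec': array([0.00946997, 0.49931989, 1.41593997])}
```

View pics/scene0x.png

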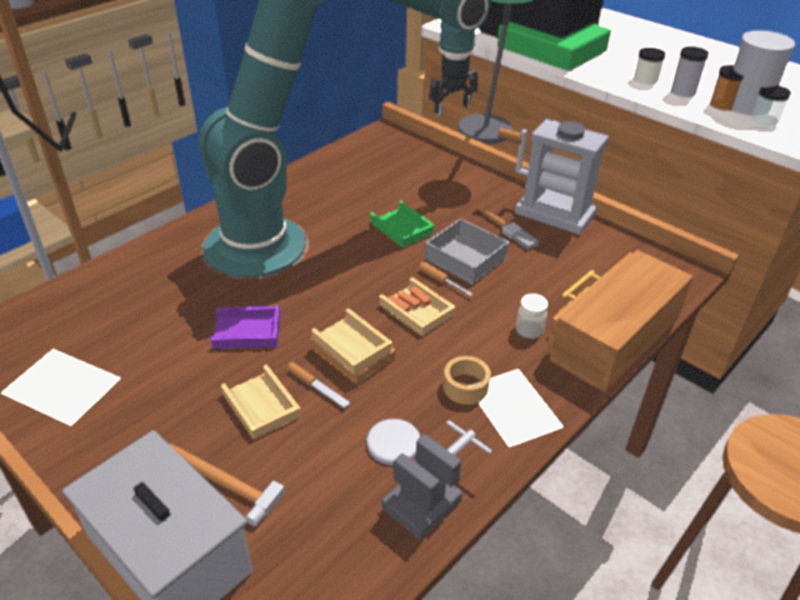

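View pics/top0x.png

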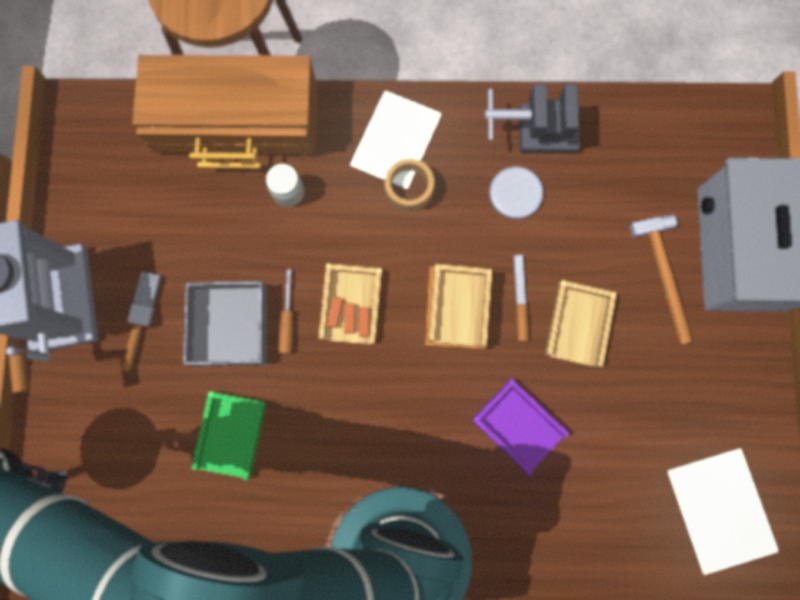

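Run:
```python
import cv2,numpy as np
im=cv2.imread("pics/top0.png")
f=lambda a,s:cv2.resize(a,None,fx=s,fy=s,interpolation=cv2.INTER_CUBIC)
a=f(im[178:262,220:380],5)[:, :800]
cv2.imwrite("pics/c1.png",a)
b=f(im[185:262,365:445],6); c=f(im[190:262,120:210],4)
h=np.zeros((470,860,3),np.uint8); h[:b.shape[0],:480]=b; h[:c.shape[0],490:850]=c
cv2.imwrite("pics/c2.png",h[:,:800])
```

```text
(no output)
```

View pics/c1.png

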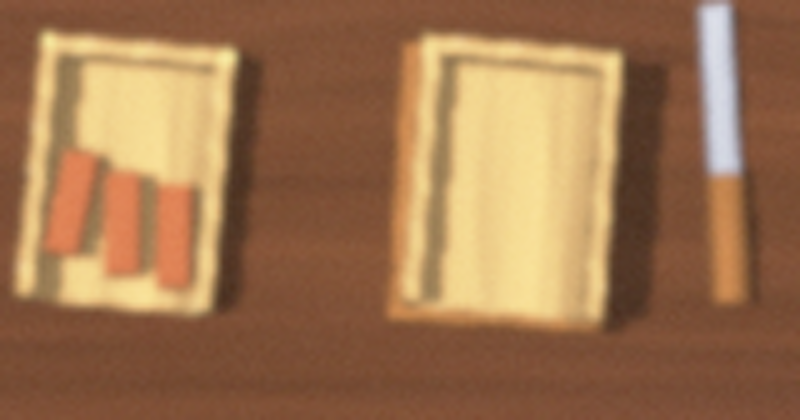

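View pics/c2.png

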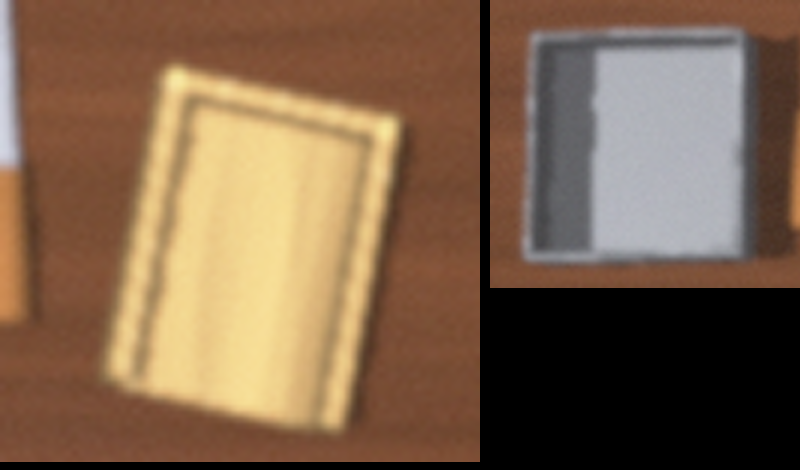

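```bash
cat > h.py <<'E'
import cv2,numpy as np
from scipy.optimize import least_squares
from scipy.spatial.transform import Rotation as R
from rig import readout,camera,calibration
def fit(px,z,L=.15,W=.11,cam="top",x0=(.5,0,0)):
    # px order: far-left, far-right, near-right, near-left corners
    c=calibration(cam); px=np.array(px,float)
    loc=np.array([[L/2,W/2],[L/2,-W/2],[-L/2,-W/2],[-L/2,W/2]])
    def f(p):
        a=p[2];Q=np.array([[np.cos(a),-np.sin(a)],[np.sin(a),np.cos(a)]])
        P=np.c_[loc@Q.T+p[:2],np.full(4,z)]
        return (cv2.projectPoints(P,c["rvec"],c["tvec"],c["mtx"],None)[0][:,0]-px).ravel()
    r=least_squares(f,x0); return np.round(r.x,4),np.round(f(r.x),1)
def ray(px,z,cam="top"):
    c=calibration(cam); Rm=cv2.Rodrigues(c["rvec"])[0]
    d=Rm.T@np.linalg.inv(c["mtx"])@[*px,1]; o=-Rm.T@c["tvec"]
    return o+d*(z-o[2])/d[2]
cr=lambda q,s,o:(np.array(q,float)+.5)/s-.5+np.array(o)
def tcp():
    s=readout.get_state(); return s["eef_pos"],R.from_rotvec(s["eef_rot"])
E
python3 - <<'E'
from h import *
print("full",fit(cr([(42,33),(237,48),(212,315),(15,297)],5,(220,178)),.03))
print("base",fit(cr([(424,33),(622,52),(604,322),(402,303)],5,(220,178)),.06))
print("spare",fit(cr([(170,66),(402,118),(343,433),(104,380)],6,(365,185)),.03))
print("tub",fit(cr([(42,32),(255,30),(260,258),(36,262)],4,(120,190)),.055,.16,.15))
for n,p in dict(drv_tip=(289,270),drv_h=(286,350),f_tip=(519,256),f_h=(523,340),jar=(285,180),tape=(410,185)).items(): print(n,ray(np.array(p)*.7,.02))
p,r=tcp();print(p,r.as_matrix())
E
```

```text
full (array([ 0.4919,  0.1048, -0.0735]), array([ 0.4,  0.6, -0.5,  0.7, -0.3, -0.8,  0.4, -0.5]))
base (array([ 0.4871, -0.1128, -0.0779]), array([ 0.3,  0.7, -0.2,  0.3, -0.4, -0.6,  0.2, -0.4]))
spare (array([ 0.4573, -0.3544, -0.2178]), array([ 0.1,  0.6, -0.5,  0.6, -0.4, -0.5,  0.8, -0.6]))
tub (array([0.4463, 0.3486, 0.0386]), array([ 0.4,  0.7,  0.2, -0.2, -1.3, -0.4,  0.6, -0. ]))
drv_tip [0.5596416  0.23051322 0.02      ]
drv_h [0.39724444 0.23046203 0.02      ]
f_tip [ 0.59350028 -0.23467126  0.02      ]
f_h [ 0.42278915 -0.24006693  0.02      ]
jar [0.7495041  0.24585371 0.02      ]
tape [ 0.74108455 -0.01270591  0.02      ]
[0.17612672 0.59941086 0.30331033] [[-9.59440022e-01  2.81912713e-01 -2.58356973e-04]
 [ 2.81912821e-01  9.59439340e-01 -1.14658700e-03]
 [-7.53596086e-05 -1.17291560e-03 -9.99999309e-01]]
```

```bash
cat >> h.py <<'E'
def pose(xyz,yaw,pitch=0):
    # tool y along heading yaw, tool z down, then pitched so that tool z leans forward
    y=np.array([np.cos(yaw),np.sin(yaw),0]);z=np.array([0,0,-1.]);x=np.cross(y,z)
    M=np.c_[x,y,z]; r=R.from_matrix(M)*R.from_rotvec([np.deg2rad(pitch),0,0])
    return np.array(xyz,float),r
def plan(target,N,start=None):
    p,r=start or tcp(); P,Rt=target
    w=(r.inv()*Rt).as_rotvec()/N; d=(P-p)/N
    for k in range(N):
        s=(r*R.from_rotvec(w*k)).inv().apply(d)
        print(np.round(np.rad2deg(w),2).tolist(),np.round(s,4).tolist())
E
python3 - <<'E'
from h import *
print(pose((0,0,0),0,30)[1].as_matrix().round(2))
plan(pose((.562,.0996,.20),-.0735),14)
E
```

```text
[[ 0.    0.87 -0.5 ]
 [ 1.    0.    0.  ]
 [ 0.   -0.5  -0.87]]
[-0.0, 0.0, 5.56] [-0.0365, -0.0265, 0.0074]
[-0.0, 0.0, 5.56] [-0.0389, -0.0228, 0.0074]
[-0.0, 0.0, 5.56] [-0.0409, -0.0189, 0.0074]
[-0.0, 0.0, 5.56] [-0.0426, -0.0149, 0.0074]
[-0.0, 0.0, 5.56] [-0.0438, -0.0107, 0.0074]
[-0.0, 0.0, 5.56] [-0.0446, -0.0064, 0.0074]
[-0.0, 0.0, 5.56] [-0.0451, -0.002, 0.0074]
[-0.0, 0.0, 5.56] [-0.045, 0.0023, 0.0074]
[-0.0, 0.0, 5.56] [-0.0446, 0.0067, 0.0074]
[-0.0, 0.0, 5.56] [-0.0437, 0.011, 0.0074]
[-0.0, 0.0, 5.56] [-0.0425, 0.0152, 0.0074]
[-0.0, 0.0, 5.56] [-0.0408, 0.0192, 0.0074]
[-0.0, 0.0, 5.56] [-0.0388, 0.0231, 0.0074]
[-0.0, 0.0, 5.56] [-0.0363, 0.0267, 0.0074]
```

>>> move_arm(
  motion=[
    [0,0,5.56,-0.0365,-0.0265,0.0074,0],
    [0,0,5.56,-0.0389,-0.0228,0.0074,0],
    [0,0,5.56,-0.0409,-0.0189,0.0074,0],
    [0,0,5.56,-0.0426,-0.0149,0.0074,0],
    [0,0,5.56,-0.0438,-0.0107,0.0074,0],
    [0,0,5.56,-0.0446,-0.0064,0.0074,0],
    [0,0,5.56,-0.0451,-0.002,0.0074,0],
    [0,0,5.56,-0.045,0.0023,0.0074,0],
    [0,0,5.56,-0.0446,0.0067,0.0074,0],
    [0,0,5.56,-0.0437,0.011,0.0074,0],
  ],
)

```text
t: 1.35
eef_pos: [0.4524, 0.2415, 0.2296]
eef_rot: [1.85, 2.539, -0.0]
force: [-0.0, 0.4, 0.3]
grip_width: 0.0426
grip_force: 0.0
```

>>> move_arm(
  motion=[
    [0,0,5.56,-0.0425,0.0152,0.0074,0],
    [0,0,5.56,-0.0408,0.0192,0.0074,0],
    [0,0,5.56,-0.0388,0.0231,0.0074,0],
    [0,0,5.56,-0.0363,0.0267,0.0074,0],
    [0,0,0,0,0,0,0],
  ],
)

```text
t: 1.98
eef_pos: [0.5631, 0.0966, 0.1995]
eef_rot: [2.307, 2.131, -0.003]
force: [-0.2, -0.2, -0.3]
grip_width: 0.0427
grip_force: 0.0
```

Run:
```python
from h import *
p,r=tcp();print(p,r.as_matrix().round(4),readout.get_state()["grip_width"],readout.get_state()["joint_pos"])
cv2.imwrite("pics/s1.png",cv2.resize(camera("scene")[150:280,210:370],(800,600)))
plan(pose((.562,.0996,.085),-.0735),6)
```

```text
[0.56310738 0.09662197 0.19954679] [[ 7.940e-02  9.968e-01 -5.000e-04]
 [ 9.968e-01 -7.940e-02 -2.100e-03]
 [-2.100e-03 -3.000e-04 -1.000e+00]] 0.042730461608897125 [-0.58082804  0.47926225  0.45623415  1.85280143 -0.26620058  0.87085438
 -0.07552516]
[-0.01, 0.01, -0.02] [0.0002, -0.0, 0.0191]
[-0.01, 0.01, -0.02] [0.0002, -0.0001, 0.0191]
[-0.01, 0.01, -0.02] [0.0002, -0.0001, 0.0191]
[-0.01, 0.01, -0.02] [0.0002, -0.0001, 0.0191]
[-0.01, 0.01, -0.02] [0.0002, -0.0001, 0.0191]
[-0.01, 0.01, -0.02] [0.0002, -0.0001, 0.0191]
```

View pics/s1.png

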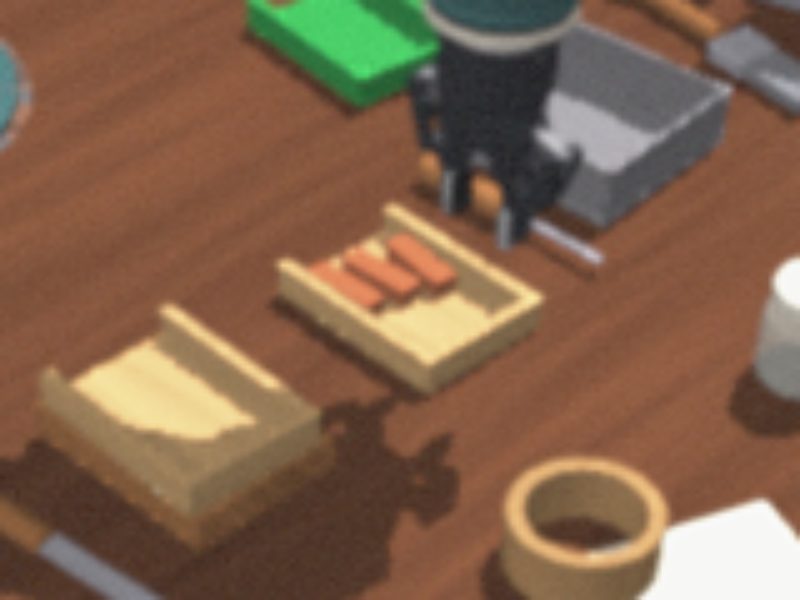

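>>> move_arm(
  motion=[
    [0,0,0,0.0002,0,0.0191,0],
    [0,0,0,0.0002,0,0.0191,0],
    [0,0,0,0.0002,0,0.0191,0],
    [0,0,0,0.0002,0,0.0191,0],
    [0,0,0,0.0002,0,0.0191,0],
    [0,0,0,0.0002,0,0.0191,0],
    [0,0,0,0,0,0,0],
    [0,0,0,0,0,0,1],
    [0,0,0,0,0,0,1],
    [0,0,0,0,0,0,1],
  ],
  grip_force=90,
)

```text
t: 3.28
eef_pos: [0.5627, 0.1012, 0.0867]
eef_rot: [2.301, 2.138, 0.002]
force: [-1.4, 0.1, 6.9]
grip_width: 0.0066
grip_force: 88.9
```

>>> move_arm(
  motion=[
    [0,0,0,0,0,0,1],
    [0,0,0,0,0,0,1],
  ],
)

```text
t: 3.52
eef_pos: [0.5627, 0.1012, 0.0867]
eef_rot: [2.301, 2.138, 0.002]
force: [-0.8, -0.2, 6.7]
grip_width: 0.0063
grip_force: 88.9
```

>>> move_arm(
  motion=[
    [0,0,0,0,0,-0.004,1],
    [0,0,0,0,0,-0.008,1],
    [1,0,0,0,0,-0.012,1],
    [1,0,0,0,0,-0.015,1],
    [1,0,0,0,0,-0.018,1],
    [1,0,0,0,0,-0.018,1],
    [0,0,0,0,0,-0.018,1],
    [0,0,0,0,0,-0.012,1],
    [0,0,0,0,0,-0.006,1],
    [0,0,0,0,0,0,1],
  ],
)

```text
t: 4.78
eef_pos: [0.5665, 0.1009, 0.1967]
eef_rot: [-2.264, -2.103, 0.073]
force: [-0.5, 0.3, -4.8]
grip_width: 0.0062
grip_force: 88.1
```

Run:
```python
from h import *
p,r=tcp();s=readout.get_state();print(p,s["force"],s["moment"],s["grip_width"])
cv2.imwrite("pics/s2.png",cv2.resize(camera("scene")[120:250,210:370],(800,600)))
# tip position: lip at tub x+.02, tilt 0 first with tool level
```

```text
[0.56646881 0.10089552 0.19667429] [-0.50758447  0.27706192 -4.78043243] [-0.02777581 -0.42158032  0.00747038] 0.006242390903518721
```

View pics/s2.png

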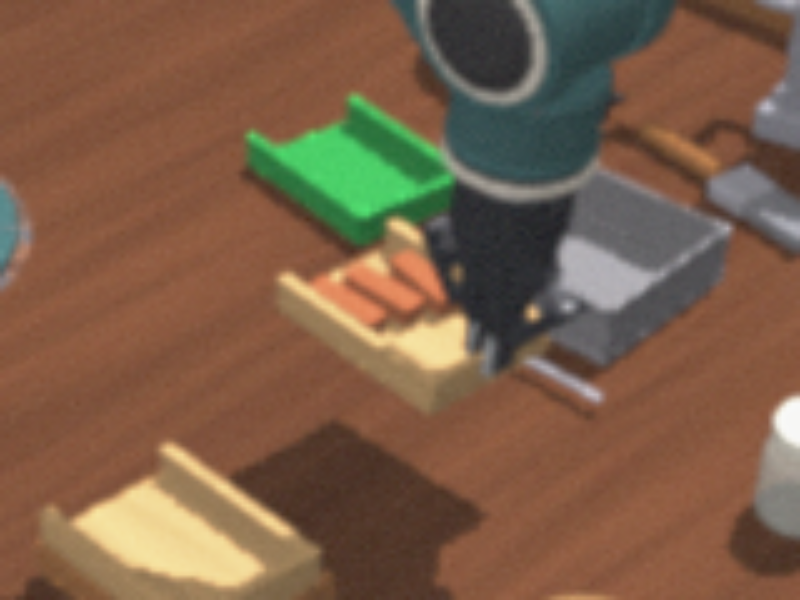

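```bash
cat >> h.py <<'E'
LIP=np.array([0,-.1455,.0807]); WALL=np.array([0,0,.0567])
def liptgt(lip,yaw,pitch):
    _,r=pose((0,0,0),yaw,pitch); return np.array(lip)-r.apply(LIP),r
tubp=lambda x,y,z:[.4463+x*np.cos(.0386)-y*np.sin(.0386),.3486+x*np.sin(.0386)+y*np.cos(.0386),z]
E
python3 - <<'E'
from h import *
a=liptgt(tubp(.035,0,.11),.0386,4); print(a[0]); plan(a,10)
b=liptgt(tubp(.035,0,.08),.0386,-50);print(b[0])
E
```

```text
[0.63193654 0.35576913 0.18035385]
[-0.0, -0.04, -0.64] [0.0259, 0.0048, 0.0013]
[-0.0, -0.04, -0.64] [0.0258, 0.0051, 0.0012]
[-0.0, -0.04, -0.64] [0.0258, 0.0054, 0.0012]
[-0.0, -0.04, -0.64] [0.0257, 0.0056, 0.0012]
[-0.0, -0.04, -0.64] [0.0257, 0.0059, 0.0012]
[-0.0, -0.04, -0.64] [0.0256, 0.0062, 0.0012]
[-0.0, -0.04, -0.64] [0.0255, 0.0065, 0.0011]
[-0.0, -0.04, -0.64] [0.0255, 0.0068, 0.0011]
[-0.0, -0.04, -0.64] [0.0254, 0.0071, 0.0011]
[-0.0, -0.04, -0.64] [0.0253, 0.0074, 0.0011]
[0.51295612 0.3511742  0.24333243]
```

>>> move_arm(
  motion=[
    [0,0,-0.32,0.013,0.0024,0.0006,1],
    [0,0,-0.32,0.013,0.0024,0.0006,1],
    [0,0,-0.64,0.0258,0.0051,0.0012,1],
    [0,0,-0.64,0.0258,0.0054,0.0012,1],
    [0,0,-0.64,0.0257,0.0056,0.0012,1],
    [0,0,-0.64,0.0257,0.0059,0.0012,1],
    [0,0,-0.64,0.0256,0.0062,0.0012,1],
    [0,0,-0.64,0.0255,0.0065,0.0011,1],
    [0,0,-0.64,0.0255,0.0068,0.0011,1],
    [0,0,-0.64,0.0254,0.0071,0.0011,1],
  ],
)

```text
t: 6.08
eef_pos: [0.6256, 0.3327, 0.1827]
eef_rot: [-2.152, -2.214, 0.07]
force: [0.1, -0.0, -3.8]
grip_width: 0.0063
grip_force: 88.1
```

>>> move_arm(
  motion=[
    [0,0,-0.32,0.0127,0.0037,0.0005,1],
    [0,0,-0.32,0.0127,0.0037,0.0005,1],
    [0,0,0,0,0,0,1],
  ],
)

```text
t: 6.45
eef_pos: [0.6321, 0.3567, 0.1815]
eef_rot: [-2.14, -2.225, 0.069]
force: [-0.6, 0.5, -4.9]
grip_width: 0.0067
grip_force: 88.3
```

Run:
```python
from h import *
p,r=tcp();print("lip",p+r.apply(LIP), tubp(.035,0,.11),readout.get_state()["force"],readout.get_state()["joint_pos"])
# tilt with lip pivot
N=18
prev=(p,r)
for k in range(1,N+1):
    q=liptgt(tubp(.035,0,.11-.03*min(1,k/8)),.0386,4-54*k/N)
    w=np.rad2deg((prev[1].inv()*q[1]).as_rotvec()); s=prev[1].inv().apply(q[0]-prev[0])
    print(w.round(2).tolist(),s.round(4).tolist()); prev=q
cv2.imwrite("pics/t3.png",cv2.resize(camera("top")[170:280,100:250],(750,550)))
```

```text
lip [0.48147971 0.35137791 0.11108845] [np.float64(0.4812739289373112), np.float64(0.34995066453566576), 0.11] [-0.58069302  0.526861   -4.85017778] [-0.76132239  0.76480045  0.35440013  1.38914498 -0.31508765  1.10155387
 -0.29932632]
[-2.99, -0.44, 0.02] [-0.0009, -0.0043, -0.0026]
[-3.0, 0.0, 0.0] [-0.0, -0.0044, -0.0038]
[-3.0, 0.0, 0.0] [0.0, -0.0046, -0.0038]
[-3.0, -0.0, -0.0] [-0.0, -0.0047, -0.0038]
[-3.0, -0.0, 0.0] [-0.0, -0.0049, -0.0038]
[-3.0, 0.0, 0.0] [0.0, -0.0051, -0.0038]
[-3.0, 0.0, 0.0] [-0.0, -0.0053, -0.0039]
[-3.0, 0.0, -0.0] [-0.0, -0.0055, -0.0039]
[-3.0, 0.0, -0.0] [0.0, -0.0044, -0.0075]
[-3.0, -0.0, 0.0] [0.0, -0.0044, -0.0075]
[-3.0, 0.0, -0.0] [0.0, -0.0044, -0.0075]
[-3.0, -0.0, 0.0] [-0.0, -0.0044, -0.0075]
[-3.0, 0.0, -0.0] [0.0, -0.0044, -0.0075]
[-3.0, 0.0, 0.0] [-0.0, -0.0044, -0.0075]
[-3.0, -0.0, 0.0] [0.0, -0.0044, -0.0075]
[-3.0, 0.0, -0.0] [-0.0, -0.0044, -0.0075]
[-3.0, 0.0, 0.0] [-0.0, -0.0044, -0.0075]
[-3.0, 0.0, 0.0] [0.0, -0.0044, -0.0075]
```

View pics/t3.png

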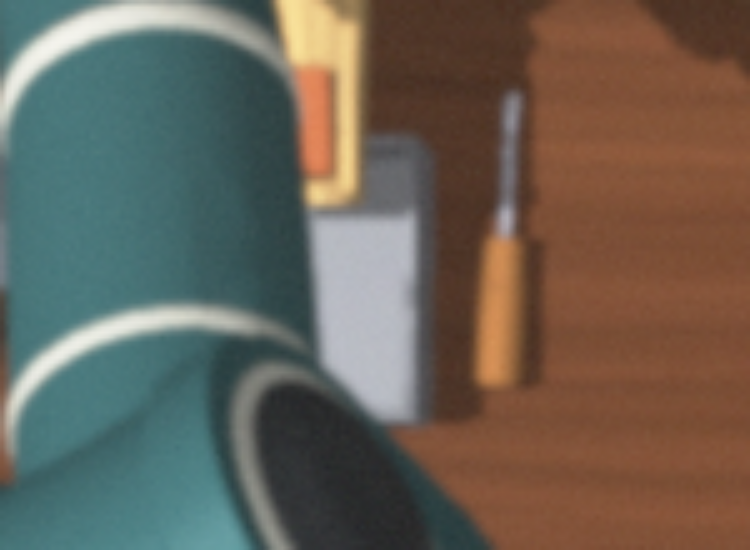

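>>> move_arm(
  motion=[
    [-3,0,0,-0.0009,-0.0043,-0.0026,1],
    [-3,0,0,0,-0.0044,-0.0038,1],
    [-3,0,0,0,-0.0046,-0.0038,1],
    [-3,0,0,0,-0.0047,-0.0038,1],
    [-3,0,0,0,-0.0049,-0.0038,1],
    [-3,0,0,0,-0.0051,-0.0038,1],
    [-3,0,0,0,-0.0053,-0.0039,1],
    [-3,0,0,0,-0.0055,-0.0039,1],
    [-3,0,0,0,-0.0044,-0.0075,1],
  ],
)

```text
t: 7.62
eef_pos: [0.5835, 0.3518, 0.2117]
eef_rot: [1.971, 2.041, 0.425]
force: [0.1, 0.6, -4.0]
grip_width: 0.0063
grip_force: 88.5
```

>>> move_arm(
  motion=[
    [-3,0,0,0,-0.0044,-0.0075,1],
    [-3,0,0,0,-0.0044,-0.0075,1],
    [-3,0,0,0,-0.0044,-0.0075,1],
    [-3,0,0,0,-0.0044,-0.0075,1],
    [-3,0,0,0,-0.0044,-0.0075,1],
    [-3,0,0,0,-0.0044,-0.0075,1],
    [-3,0,0,0,-0.0044,-0.0075,1],
    [-3,0,0,0,-0.0044,-0.0075,1],
    [-3,0,0,0,-0.0044,-0.0075,1],
    [0,0,0,0,0,0,1],
  ],
)

```text
t: 8.88
eef_pos: [0.5241, 0.3463, 0.2402]
eef_rot: [1.728, 1.776, 0.747]
force: [-0.1, 0.1, -3.1]
grip_width: 0.0067
grip_force: 88.7
```

>>> move_arm(
  motion=[
    [0,0,0,0,0,0,1],
    [0,0,0,0,0,0,1],
    [0,0,0,0,0,0,1],
    [0,0,0,0,0,0,1],
  ],
)

```text
t: 9.38
eef_pos: [0.5245, 0.3468, 0.2402]
eef_rot: [1.727, 1.776, 0.748]
force: [0.6, -0.0, -2.0]
grip_width: 0.0065
grip_force: 88.7
```

Run:
```python
from h import *
p,r=tcp();s=readout.get_state();print("lip",p+r.apply(LIP), r.as_matrix().round(2),s["force"],s["joint_pos"])
cv2.imwrite("pics/s4.png",np.hstack([cv2.resize(camera("scene")[115:205,250:370],(800,600))]))
```

```text
lip [0.48120986 0.34506546 0.07957282] [[-0.03  0.7   0.72]
 [ 1.    0.02  0.02]
 [-0.    0.72 -0.7 ]] [ 6.30272376e-01 -1.69020013e-03 -1.97288661e+00] [-1.55293548  0.53648356  0.90680145  2.06959621  0.83111721  0.19420575
 -1.59991244]
```

View pics/s4.png

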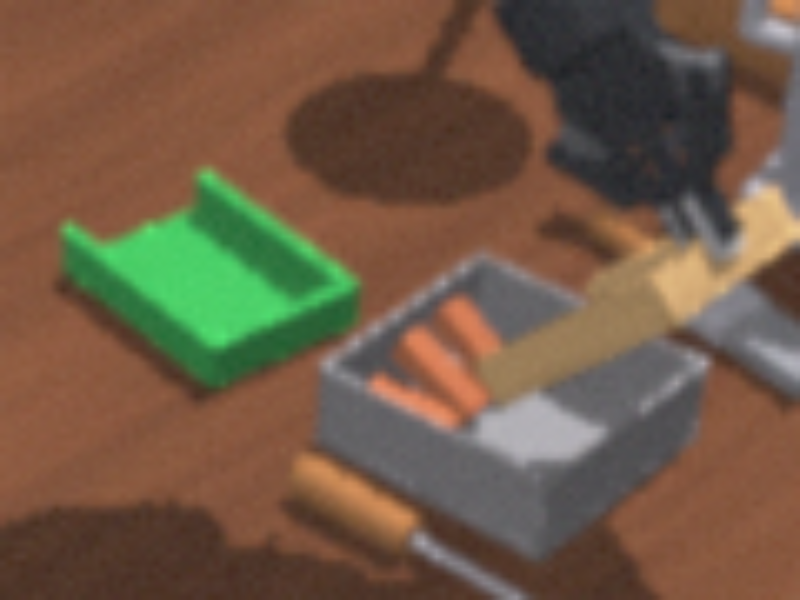

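Run:
```python
from h import *
p,r=tcp()
q=(p+[0,0,.08],r); plan(q,5)
print(); plan(pose((.5574,-.1167,.20),-.0779),20,q)
```

```text
[0.0, 0.0, 0.0] [-0.0001, 0.0115, -0.0111]
[0.0, 0.0, 0.0] [-0.0001, 0.0115, -0.0111]
[0.0, 0.0, 0.0] [-0.0001, 0.0115, -0.0111]
[0.0, 0.0, 0.0] [-0.0001, 0.0115, -0.0111]
[0.0, 0.0, 0.0] [-0.0001, 0.0115, -0.0111]

[2.29, -0.11, 0.29] [-0.0232, -0.0037, 0.005]
[2.29, -0.11, 0.29] [-0.0232, -0.0033, 0.0052]
[2.29, -0.11, 0.29] [-0.0232, -0.003, 0.0054]
[2.29, -0.11, 0.29] [-0.0232, -0.0027, 0.0055]
[2.29, -0.11, 0.29] [-0.0232, -0.0023, 0.0057]
[2.29, -0.11, 0.29] [-0.0232, -0.002, 0.0058]
[2.29, -0.11, 0.29] [-0.0232, -0.0016, 0.0059]
[2.29, -0.11, 0.29] [-0.0232, -0.0013, 0.006]
[2.29, -0.11, 0.29] [-0.0232, -0.0009, 0.0061]
[2.29, -0.11, 0.29] [-0.0232, -0.0006, 0.0062]
[2.29, -0.11, 0.29] [-0.0232, -0.0002, 0.0062]
[2.29, -0.11, 0.29] [-0.0232, 0.0002, 0.0063]
[2.29, -0.11, 0.29] [-0.0232, 0.0005, 0.0063]
[2.29, -0.11, 0.29] [-0.0231, 0.0009, 0.0063]
[2.29, -0.11, 0.29] [-0.0231, 0.0013, 0.0063]
[2.29, -0.11, 0.29] [-0.0231, 0.0016, 0.0063]
[2.29, -0.11, 0.29] [-0.0231, 0.002, 0.0063]
[2.29, -0.11, 0.29] [-0.0231, 0.0024, 0.0062]
[2.29, -0.11, 0.29] [-0.023, 0.0027, 0.0062]
[2.29, -0.11, 0.29] [-0.023, 0.0031, 0.0061]
```

>>> move_arm(
  motion=[
    [0,0,0,0,0.0115,-0.0111,1],
    [0,0,0,0,0.0115,-0.0111,1],
    [0,0,0,0,0.0115,-0.0111,1],
    [0,0,0,0,0.0115,-0.0111,1],
    [0,0,0,0,0.0115,-0.0111,1],
    [2.29,-0.11,0.29,-0.0232,-0.0037,0.005,1],
    [2.29,-0.11,0.29,-0.0232,-0.0033,0.0052,1],
    [2.29,-0.11,0.29,-0.0232,-0.003,0.0054,1],
    [2.29,-0.11,0.29,-0.0232,-0.0027,0.0055,1],
    [2.29,-0.11,0.29,-0.0232,-0.0023,0.0057,1],
  ],
)

```text
t: 10.68
eef_pos: [0.5329, 0.2304, 0.2898]
eef_rot: [1.882, 1.88, 0.587]
force: [0.5, 0.6, -3.8]
grip_width: 0.0066
grip_force: 88.7
```

>>> move_arm(
  motion=[
    [2.29,-0.11,0.29,-0.0232,-0.002,0.0058,1],
    [2.29,-0.11,0.29,-0.0232,-0.0016,0.0059,1],
    [2.29,-0.11,0.29,-0.0232,-0.0013,0.006,1],
    [2.29,-0.11,0.29,-0.0232,-0.0009,0.0061,1],
    [2.29,-0.11,0.29,-0.0232,-0.0006,0.0062,1],
    [2.29,-0.11,0.29,-0.0232,-0.0002,0.0062,1],
    [2.29,-0.11,0.29,-0.0232,0.0002,0.0063,1],
    [2.29,-0.11,0.29,-0.0232,0.0005,0.0063,1],
    [2.29,-0.11,0.29,-0.0231,0.0009,0.0063,1],
    [2.29,-0.11,0.29,-0.0231,0.0013,0.0063,1],
  ],
)

```text
t: 11.92
eef_pos: [0.5494, -0.0014, 0.2297]
eef_rot: [2.174, 2.059, 0.215]
force: [0.4, -0.3, -2.6]
grip_width: 0.0064
grip_force: 88.6
```

>>> move_arm(
  motion=[
    [2.29,-0.11,0.29,-0.0231,0.0016,0.0063,1],
    [2.29,-0.11,0.29,-0.0231,0.002,0.0063,1],
    [2.29,-0.11,0.29,-0.0231,0.0024,0.0062,1],
    [2.29,-0.11,0.29,-0.023,0.0027,0.0062,1],
    [2.29,-0.11,0.29,-0.023,0.0031,0.0061,1],
    [0,0,0,0,0,0,1],
    [0,0,0,0,0,0,1],
  ],
)

```text
t: 12.8
eef_pos: [0.5575, -0.116, 0.1997]
eef_rot: [2.307, 2.131, 0.002]
force: [-0.5, -0.3, -3.1]
grip_width: 0.0066
grip_force: 88.7
```

Run:
```python
from h import *
p,r=tcp();s=readout.get_state();print(p, r.as_matrix().round(4),s["force"],s["joint_pos"])
plan(pose((.5574,-.1167,.155),-.0779),4)
a=cv2.resize(camera("top")[170:270,225:345],(400,333)); b=cv2.resize(camera("scene")[190:290,200:300],(400,400))
h=np.zeros((400,800,3),np.uint8);h[:333,:400]=a;h[:,400:]=b
cv2.imwrite("pics/m5.png",h)
```

```text
[ 0.55748956 -0.11603129  0.19971562] [[ 7.890e-02  9.969e-01  1.400e-03]
 [ 9.969e-01 -7.890e-02  2.000e-04]
 [ 4.000e-04  1.300e-03 -1.000e+00]] [-0.46572109 -0.30150233 -3.1491062 ] [-0.15657092  0.46502174  0.39171206  1.85708425 -0.22815966  0.86199172
  0.26785905]
[0.02, -0.01, -0.02] [-0.0002, -0.0, 0.0112]
[0.02, -0.01, -0.02] [-0.0002, -0.0, 0.0112]
[0.02, -0.01, -0.02] [-0.0002, -0.0, 0.0112]
[0.02, -0.01, -0.02] [-0.0002, -0.0, 0.0112]
```

>>> move_arm(
  motion=[
    [0,0,0,-0.0002,0,0.0112,1],
    [0,0,0,-0.0002,0,0.0112,1],
    [0,0,0,-0.0002,0,0.0112,1],
    [0,0,0,-0.0002,0,0.0112,1],
    [0,0,0,0,0,0.003,1],
    [0,0,0,0,0,0.002,1],
    [0,0,0,0,0,0.001,1],
    [0,0,0,0,0,0,1],
  ],
)

```text
t: 13.9
eef_pos: [0.5576, -0.1172, 0.1492]
eef_rot: [2.307, 2.131, 0.002]
force: [-0.2, 0.0, -2.7]
grip_width: 0.0064
grip_force: 88.7
```

>>> move_arm(
  motion=[
    [0,0,0,0,0,0.001,1],
    [0,0,0,0,0,0.001,1],
    [0,0,0,0,0,0.001,1],
    [0,0,0,0,0,0,1],
  ],
)

```text
t: 14.4
eef_pos: [0.5577, -0.1172, 0.1467]
eef_rot: [2.307, 2.131, 0.002]
force: [-4.6, 1.4, 12.7]
grip_width: 0.0065
grip_force: 90.8
```

>>> move_arm(
  motion=[
    [0,0,0,0,0,-0.0006,1],
    [0,0,0,0,0,0,1],
    [0,0,0,0,0,0,0.6],
    [0,0,0,0,0,0,0.2],
    [0,0,0,0,0,0,0.1],
    [0,0,0,0,0,0,0.1],
    [0,0,0,0,0,-0.01,0.1],
    [0,0,0,0,0,-0.03,0.1],
    [0,0,0,0,0,-0.04,0.1],
    [0,0,0,0,0,-0.03,0.1],
  ],
  grip_force=25,
)

```text
t: 15.65
eef_pos: [0.5575, -0.1174, 0.2589]
eef_rot: [2.307, 2.13, 0.003]
force: [-0.9, 0.4, -0.6]
grip_width: 0.0384
grip_force: 0.0
```

Run:
```python
from h import *
plan(pose((.5261,-.3696,.16),-.2178),10)
```

```text
[0.01, -0.0, 0.79] [-0.0254, -0.0011, 0.0099]
[0.01, -0.0, 0.79] [-0.0254, -0.0008, 0.0099]
[0.01, -0.0, 0.79] [-0.0254, -0.0004, 0.0099]
[0.01, -0.0, 0.79] [-0.0254, -0.0001, 0.0099]
[0.01, -0.0, 0.79] [-0.0254, 0.0003, 0.0099]
[0.01, -0.0, 0.79] [-0.0254, 0.0006, 0.0099]
[0.01, -0.0, 0.79] [-0.0254, 0.001, 0.0099]
[0.01, -0.0, 0.79] [-0.0254, 0.0013, 0.0099]
[0.01, -0.0, 0.79] [-0.0254, 0.0017, 0.0099]
[0.01, -0.0, 0.79] [-0.0253, 0.002, 0.0099]
```

>>> move_arm(
  motion=[
    [0,0,0.79,-0.0254,-0.0011,0.0099,0],
    [0,0,0.79,-0.0254,-0.0008,0.0099,0],
    [0,0,0.79,-0.0254,-0.0004,0.0099,0],
    [0,0,0.79,-0.0254,-0.0001,0.0099,0],
    [0,0,0.79,-0.0254,0.0003,0.0099,0],
    [0,0,0.79,-0.0254,0.0006,0.0099,0],
    [0,0,0.79,-0.0254,0.001,0.0099,0],
    [0,0,0.79,-0.0254,0.0013,0.0099,0],
    [0,0,0.79,-0.0254,0.0017,0.0099,0],
    [0,0,0.79,-0.0253,0.002,0.0099,0],
  ],
)

```text
t: 16.9
eef_pos: [0.5262, -0.3703, 0.158]
eef_rot: [2.448, 1.967, 0.002]
force: [0.8, -0.1, 0.4]
grip_width: 0.0429
grip_force: 0.0
```

>>> move_arm(
  motion=[
    [0,0,0,0,0,0,0],
    [0,0,0,0,0,0,0],
  ],
)

```text
t: 17.15
eef_pos: [0.5265, -0.3689, 0.158]
eef_rot: [2.448, 1.968, 0.002]
force: [-0.1, -0.2, -0.3]
grip_width: 0.0429
grip_force: 0.0
```

Run:
```python
from h import *
p,r=tcp();s=readout.get_state();print(p, r.as_matrix().round(4),s["force"])
plan(pose((.5261,-.3696,.085),-.2178),5)
a=cv2.resize(camera("top")[175:265,290:350],(400,600),interpolation=cv2.INTER_CUBIC); b=cv2.resize(camera("scene")[205:275,210:290],(400,350),interpolation=cv2.INTER_CUBIC)
t=cv2.resize(camera("scene")[150:200,290:370],(400,250),interpolation=cv2.INTER_CUBIC)
h=np.zeros((600,800,3),np.uint8);h[:,:400]=a;h[:350,400:]=b;h[350:,400:]=t
cv2.imwrite("pics/m6.png",h)
```

```text
[ 0.52647812 -0.36886821  0.15804833] [[ 2.149e-01  9.766e-01  1.600e-03]
 [ 9.766e-01 -2.149e-01  2.000e-04]
 [ 6.000e-04  1.500e-03 -1.000e+00]] [-0.06614263 -0.21828508 -0.27864321]
[0.02, -0.01, 0.01] [-0.0002, -0.0001, 0.0146]
[0.02, -0.01, 0.01] [-0.0002, -0.0001, 0.0146]
[0.02, -0.01, 0.01] [-0.0002, -0.0001, 0.0146]
[0.02, -0.01, 0.01] [-0.0002, -0.0001, 0.0146]
[0.02, -0.01, 0.01] [-0.0002, -0.0, 0.0146]
```

View pics/m6.png

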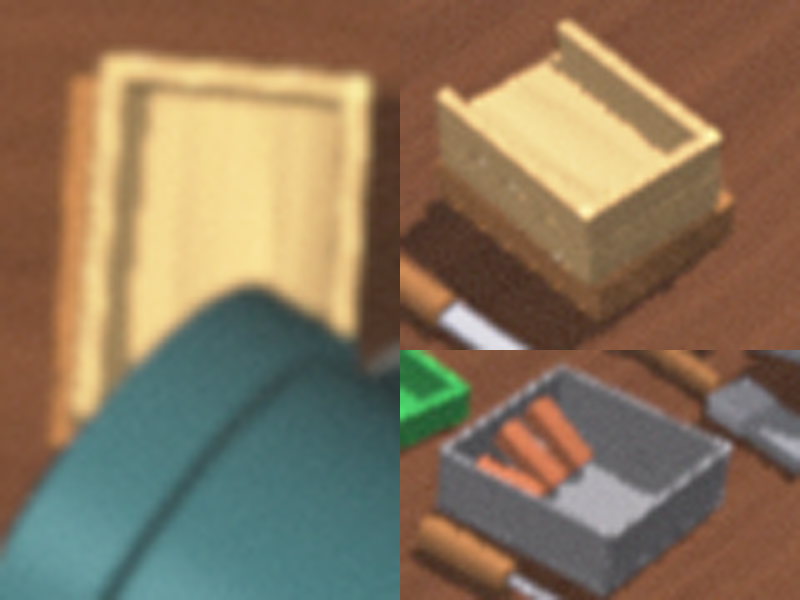

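>>> move_arm(
  motion=[
    [0,0,0,-0.0002,0,0.0146,0],
    [0,0,0,-0.0002,0,0.0146,0],
    [0,0,0,-0.0002,0,0.0146,0],
    [0,0,0,-0.0002,0,0.0146,0],
    [0,0,0,0,0,0.0146,0],
    [0,0,0,0,0,0,0],
    [0,0,0,0,0,0,1],
    [0,0,0,0,0,0,1],
    [0,0,0,0,0,0,1],
    [0,0,0,0,0,0,1],
  ],
  grip_force=90,
)

```text
t: 18.55
eef_pos: [0.5264, -0.3704, 0.0855]
eef_rot: [2.448, 1.967, 0.002]
force: [-2.1, -0.1, 5.9]
grip_width: 0.0068
grip_force: 89.0
```

Run:
```python
from h import *
p,r=tcp();s=readout.get_state();print(p, r.as_matrix().round(4),s["force"],s["grip_width"],s["grip_force"])
for q in((103,57),(371,77)): print(ray(cr(q,6.667,(290,175)),.09))
x,y,a=.4871,-.1128,-.0779
for l in((.075,.055),(.075,-.055)): print(x+l[0]*np.cos(a)-l[1]*np.sin(a),y+l[0]*np.sin(a)+l[1]*np.cos(a))
```

```text
[ 0.52638451 -0.3703915   0.08546384] [[ 2.153e-01  9.765e-01  2.200e-03]
 [ 9.765e-01 -2.153e-01 -5.000e-04]
 [-1.000e-04  2.300e-03 -1.000e+00]] [-2.05840646 -0.05175471  5.9362675 ] 0.006820508352658378 89.02030348777771
[ 0.56462525 -0.06346368  0.09      ]
[ 0.5573512  -0.17384284  0.09      ]
0.5661527176459205 -0.06380338957851903
0.5575923817175272 -0.1734697957783807
```

Run:
```python
from h import *
p,r=tcp()
plan(pose((.5574,-.119,.225),-.0779),12,(np.array([.5264,-.3704,.2235]),r))
```

```text
[0.01, 0.0, -0.66] [0.021, -0.002, -0.0001]
[0.01, 0.0, -0.66] [0.021, -0.0017, -0.0001]
[0.01, 0.0, -0.66] [0.0211, -0.0015, -0.0001]
[0.01, 0.0, -0.66] [0.0211, -0.0013, -0.0001]
[0.01, 0.0, -0.66] [0.0211, -0.001, -0.0001]
[0.01, 0.0, -0.66] [0.0211, -0.0008, -0.0001]
[0.01, 0.0, -0.66] [0.0211, -0.0005, -0.0001]
[0.01, 0.0, -0.66] [0.0211, -0.0003, -0.0001]
[0.01, 0.0, -0.66] [0.0211, -0.0, -0.0001]
[0.01, 0.0, -0.66] [0.0211, 0.0002, -0.0001]
[0.01, 0.0, -0.66] [0.0211, 0.0005, -0.0001]
[0.01, 0.0, -0.66] [0.0211, 0.0007, -0.0001]
```

>>> move_arm(
  motion=[
    [0,0,0,0,0,-0.004,1],
    [0,0,0,0,0,-0.01,1],
    [0,0,0,0,0,-0.02,1],
    [0,0,0,0,0,-0.025,1],
    [0,0,0,0,0,-0.025,1],
    [0,0,0,0,0,-0.025,1],
    [0,0,0,0,0,-0.02,1],
    [0,0,0,0,0,-0.009,1],
    [0,0,0,0,0,0,1],
  ],
)

```text
t: 19.68
eef_pos: [0.526, -0.3702, 0.2229]
eef_rot: [2.448, 1.967, 0.002]
force: [0.2, -0.1, -2.3]
grip_width: 0.0065
grip_force: 88.1
```

>>> move_arm(
  motion=[
    [0,0,-0.66,0.021,-0.002,0,1],
    [0,0,-0.66,0.021,-0.0017,0,1],
    [0,0,-0.66,0.0211,-0.0015,0,1],
    [0,0,-0.66,0.0211,-0.0013,0,1],
    [0,0,-0.66,0.0211,-0.001,0,1],
    [0,0,-0.66,0.0211,-0.0008,0,1],
    [0,0,-0.66,0.0211,-0.0005,0,1],
    [0,0,-0.66,0.0211,-0.0003,0,1],
    [0,0,-0.66,0.0211,0,0,1],
    [0,0,-0.66,0.0211,0.0002,0,1],
  ],
)

```text
t: 20.92
eef_pos: [0.552, -0.1593, 0.2226]
eef_rot: [2.33, 2.106, 0.001]
force: [0.1, -0.5, -2.2]
grip_width: 0.0067
grip_force: 88.1
```

>>> move_arm(
  motion=[
    [0,0,-0.66,0.0211,0.0005,0,1],
    [0,0,-0.66,0.0211,0.0007,0,1],
    [0,0,0,0,0,0,1],
    [0,0,0,0,0,0,1],
  ],
)

```text
t: 21.42
eef_pos: [0.557, -0.119, 0.2226]
eef_rot: [2.307, 2.131, 0.001]
force: [0.2, -0.3, -2.1]
grip_width: 0.0069
grip_force: 88.1
```

Run:
```python
from h import *
p,r=tcp();print(p,r.as_matrix().round(4))
plan(pose((.5574,-.119,.1815),-.0779),5)
```

```text
[ 0.55703933 -0.11895041  0.22263889] [[ 7.900e-02  9.969e-01  1.100e-03]
 [ 9.969e-01 -7.900e-02 -3.000e-04]
 [-2.000e-04  1.200e-03 -1.000e+00]]
[0.01, 0.0, -0.01] [-0.0, 0.0001, 0.0082]
[0.01, 0.0, -0.01] [-0.0, 0.0001, 0.0082]
[0.01, 0.0, -0.01] [-0.0, 0.0001, 0.0082]
[0.01, 0.0, -0.01] [-0.0, 0.0001, 0.0082]
[0.01, 0.0, -0.01] [-0.0, 0.0001, 0.0082]
```

>>> move_arm(
  motion=[
    [0,0,0,0,0.0001,0.0082,1],
    [0,0,0,0,0.0001,0.0082,1],
    [0,0,0,0,0.0001,0.0082,1],
    [0,0,0,0,0.0001,0.0082,1],
    [0,0,0,0,0,0.0082,1],
    [0,0,0,0,0,0.002,1],
    [0,0,0,0,0,0.001,1],
    [0,0,0,0,0,0.001,1],
    [0,0,0,0,0,0,1],
  ],
)

```text
t: 22.55
eef_pos: [0.5575, -0.1188, 0.1777]
eef_rot: [2.307, 2.132, 0.001]
force: [0.1, 0.1, -2.6]
grip_width: 0.0068
grip_force: 88.1
```

>>> move_arm(
  motion=[
    [0,0,0,0,0,0.001,1],
    [0,0,0,0,0,0.0008,1],
    [0,0,0,0,0,0,1],
  ],
)

```text
t: 22.92
eef_pos: [0.5575, -0.1188, 0.1758]
eef_rot: [2.307, 2.132, 0.001]
force: [0.2, -0.2, -2.4]
grip_width: 0.0067
grip_force: 88.2
```

>>> move_arm(
  motion=[
    [0,0,0,0,0,0.0008,1],
    [0,0,0,0,0,0,1],
  ],
)

```text
t: 23.18
eef_pos: [0.5576, -0.1188, 0.1754]
eef_rot: [2.307, 2.132, 0.002]
force: [-2.9, 2.3, 7.3]
grip_width: 0.0068
grip_force: 89.4
```

Contact; release, rise and withdraw clear of the view.

>>> move_arm(
  motion=[
    [0,0,0,0,0,-0.0003,1],
    [0,0,0,0,0,0,0.6],
    [0,0,0,0,0,0,0.2],
    [0,0,0,0,0,0,0.1],
    [0,0,0,0,0,0,0.1],
    [0,0,0,0,0,-0.01,0.1],
    [0,0,0,0,0,-0.03,0.1],
    [0,0,0,0,0,-0.04,0.1],
    [0,0,0,0,0,-0.03,0.1],
    [0,0,0,0,0,0,0.1],
  ],
  grip_force=25,
)

```text
t: 24.42
eef_pos: [0.5581, -0.1191, 0.2881]
eef_rot: [2.305, 2.129, 0.006]
force: [0.4, -0.1, -0.2]
grip_width: 0.0383
grip_force: 0.0
```

>>> move_arm(
  motion=[
    [0,0,0,-0.03,0,0,0.1],
    [0,0,0,-0.04,0,0,0.1],
    [0,0,0,-0.04,0,0,0.1],
    [0,0,0,-0.04,0,0,0.1],
    [0,0,0,-0.04,0,0,0.1],
    [0,0,0,-0.04,0,0,0.1],
    [0,0,0,-0.03,0,0,0.1],
    [0,0,0,0,0,0,0.1],
    [0,0,0,0,0,0,0.1],
  ],
)

```text
t: 25.55
eef_pos: [0.537, -0.3773, 0.2848]
eef_rot: [-2.307, -2.132, -0.001]
force: [0.7, -0.1, -0.6]
grip_width: 0.0384
grip_force: 0.0
```

Run:
```python
from h import *
print(readout.get_state()["force"])
a=cv2.resize(camera("top")[175:265,290:350],(400,600),interpolation=cv2.INTER_CUBIC); s=camera("scene");b=cv2.resize(s[195:275,210:290],(400,400),interpolation=cv2.INTER_CUBIC)
t=cv2.resize(s[155:195,290:370],(400,200),interpolation=cv2.INTER_CUBIC)
h=np.zeros((600,800,3),np.uint8);h[:,:400]=a;h[:400,400:]=b;h[400:,400:]=t
cv2.imwrite("pics/m7.png",h)
```

```text
[ 0.74866591 -0.06105754 -0.58753591]
```

View pics/m7.png

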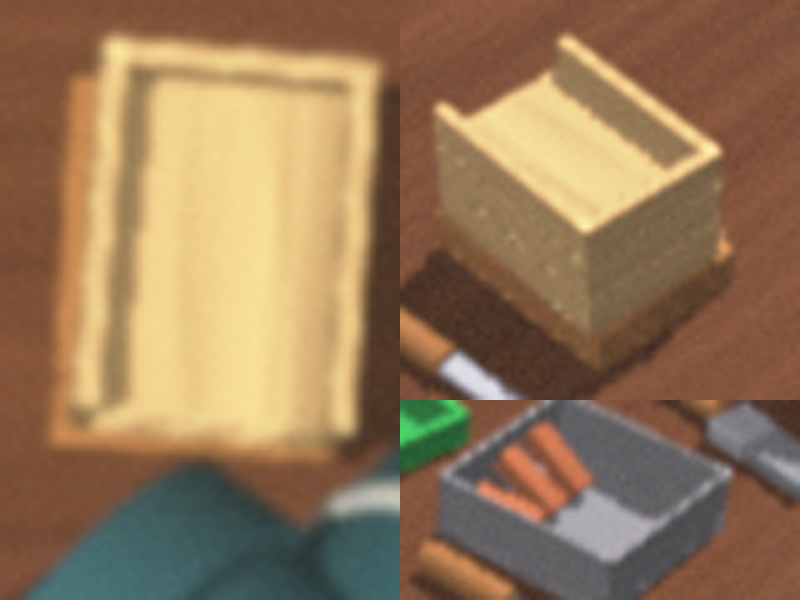

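The final picture shows the three trays in a flush stack (top tray's corners at about (110,40), (378,65), (350,435) and (80,420) in the crop). The three bars are in the upright tub.

```bash
python3 -c "
from rig import hand_in
print(hand_in())"
```

```text
the job is handed in; nothing more can be done
None
```

The job is handed in at about 26 s of the 67 s: the three bars were tipped into the tub, which stayed upright, and both trays were set down gently on the base tray, looking flush in the last picture with open ends aligned; the hand-in gave no verdict.

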